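Raise the lowered pipe jack level with its mate and hold it

TASK

A pipe is to be laid level across the two V-head support jacks before welding. On the jack whose V-head is down, swing the cam lever open, about a quarter turn, so that the rod is free; then take the rod by its V-head and pull it straight up, neither wedging it in its bore nor drawing it out, until its V-head is level with the V-head of the other, already raised jack. Finish while still holding it there at that height, with the lever left open, and leave the other things on the bench where they lie.

Things in the scene. Friction and masses are not known exactly. Their poses are not given: they have to be found in the camera images.
- jack: The lowered jack, fixed: grey, square boss 60 x 60 mm, top 87 mm above the bench, bored through vertically (hole 23.5 mm), on a base plate 120 x 120 x 12 mm. Told from its mate by its V-head being down on the boss; which stands left or right varies. Origin on the bench on the bore's axis; z up, x and y horizontal; the lever's pivot is at y = +48 mm.
- ref_jack: The other jack, fixed, same shape and turned the same way, its V-head raised and its lever clamped for good. Its bore is 240 to 260 mm from the lowered jack's, along that jack's y axis, on either side. Origin as for the lowered jack.
- bore_mouth (a point): Centre of the bore's mouth, in the top face of the lowered jack's boss (87 mm above the bench).
- cam_lever (a joint): Cam lever of the lowered jack, on a vertical pivot; friction about 2 N at the knob, no spring, stays where left. 0 = clamped: handle towards the jack's -x, the 40 mm steel cam disc stands over the rod's flange and blocks it. Grows clockwise from above, handle swinging to the jack's +y; stop at 1.6 rad (quarter turn), flange clear from about 1.0. Starts at 0 to 0.2.
- cam_pivot (a point): Point on the lever's vertical pivot axis, at the height of the point cam_knob.
- cam_knob (a point): Middle of the lever's upright black knob: cylinder 18 mm across, 40 mm high, 70 mm from the pivot axis. The point is 129 mm above the bench, 18 mm below the knob's top; the handle bar under the knob reaches up to 112 mm above the bench. The knob does not turn on its handle; pinch it from above or push it.
- rod_head (a point): Centre of the rod's steel V-head block: 36 mm across its flat sides to pinch (x), 40 mm along the V groove (y), 30 mm high (15 mm above and below the point). Its x lies within 0.1 rad of the jack's x. At the start the point is 38 mm above the boss top, in line with the bore.
- rod: The whole rod with its head, one loose piece of 0.34 to 0.55 kg; origin at the shaft's foot, z up along the shaft. From below: shaft 22 mm across, 65 mm long, all in the bore at the start; flange 44 mm across, 6 mm thick, resting on the boss; neck 22 mm across, 17 mm long; V-head (centre 103 mm above the origin). Let go, it drops back.
- ref_head (a point): The same point (centre of the V-head block) on the other jack, whose rod is fixed at its raised height, 22 to 40 mm higher than the lowered one's.
- coupon: Bystander, to be left alone: flat steel plate 100 x 50 x 10 mm lying among the jacks.
- tube: Bystander, to be left alone: square metal tube offcut 120 x 40 x 40 mm, lying beyond the jacks.
- magnet_square: Bystander, to be left alone: flat aluminium triangular holder about 90 x 80 x 20 mm, lying on the robot's side of the jacks.
- chipping_hammer: Bystander, to be left alone: hammer with wooden handle, lying.
- wire_brush: Bystander, to be left alone: brush with wooden handle, lying.
Mind the look-alikes: they are no part of the job. What is shaped like the jack but yellow is not meant. What is shaped like the rod but green is not meant.

How it is judged (in metres and radians):
On the way:
1. the cam lever of the lowered jack is swung open (value of joint cam_lever above 1.15 rad), for 0.2 s.
At the end, for the whole second after the job is handed in: Lever open (beyond 1.15 rad); the lowered V-head within 6 mm of the other V-head's height, upright (0.07 rad), in line with its bore (6 mm), at rest, held by the fingers (over 2 N), not resting on the cam and not wedged in the bore (under 20 N on the jack) (value of joint cam_lever above 1.15 rad and z of rod_head in the frame of ref_head between -0.006 and 0.006 m and horizontal distance between rod_head and bore_mouth below 0.006 m and angle between rod_head's own z axis and vertical below 0.07 rad and contact force between rod and the fingers above 2 N and contact force between rod and cam_lever below 0.5 N and contact force between rod and jack below 20 N and linear speed of rod below 0.02 m/s); the arm keeps its last pose, push and grip.
It fails at once if the rod is drawn out of its bore (z of rod_head in the frame of bore_mouth above 0.098 m).
It fails at once if another thing on the bench is pushed away or knocked over (moved over 30 mm) (distance of any of coupon, tube, magnet_square, chipping_hammer, wire_brush from where it was at the start of the episode above 0.03 m).
It also fails if it takes over 48 s, if anything falls off the work surface, if the arm or the gripper's body presses on something with over 40 N, if the wrist force passes 120 N, or if a joint passes its speed limit or range.

ROBOT

A 6-joint arm with a two-finger parallel gripper is mounted at the origin on the work surface. World frame = base frame: x ahead of the robot, y to its left, z up, the work surface at z = 0. Lengths are in mm, angles in rad, forces in N, time in s.
With the tool pointing down it reaches from about 350 to 850 mm from the base axis. Payload 8.1 kg.
Tool frame: the origin (TCP) lies between the finger pads; the fingertips stand 8 mm ahead of it and the grasp point (between the pads) lies 11 mm behind it; z points along the fingers, x is the direction in which the jaws open and shut, and the axes are right-handed (so a half turn about z gives the same grasp; the last joint's range is limited). The gripper opens to 93 mm and grips with 3 to 60 N. Pads are 15 mm wide; open, the fingers measure 128 mm over their backs; the gripper's body (75 mm by 188 mm) begins 65 mm behind the grasp point.
Start: joints at [1.138, 0.13, 1.488, -0, 1.523, -0.085], TCP at [204.477, 564.087, 226.635] pointing down, gripper open.
Joint ranges: [-2.96, 2.96], [-0.89, 2.26], [0.02, 2.5], [-1.34, 4.48], [0, 2.73], [-2.66, 2.66]. Speed limits (rad/s): [2.39, 2.39, 2.79, 3.14, 3.14, 3.14].

INTERFACE

Orientations are given as a rotation vector (axis times angle).
In Python, from rig import ctrl gives the robot as it stands.
- The arm moves only by the shell command python3 -m pendant 'ROWS' [FORCE]. ROWS is JSON, a list of rows, each a list of 7 numbers: the shift along the tool's x, y, z in m, then the turn, a rotation vector about the tool's x, y, z in degrees, then the finger opening in m, from 0 to 0.093. In form: [[tx, ty, tz, rx, ry, rz, claw], ...]. A call has 1 to 10 rows; each row shifts and turns the commanded pose from where the row before left it, along the tool's axes as they then stand; what a row does not reach is not made up. A row lasts 1/10 s, in which the tool goes at most 50 mm and 8.59 degrees, less where a joint would pass 70% of its speed; a pose out of reach is approached as far as the arm can. A call is refused whole if a number of a shift passes 0.05 or a number of a turn 8.59, either way. A call with a gripper value outside its range is refused whole. The fingers move at their own pace and stop on an object; FORCE is the grip in N (left out, the last holds). Time passes only in rows, so rows that do not move let the fingers close. It gives the time, the measured TCP pose, the force and the opening at its end, in the units of the state.
- ctrl.state(): the state, without advancing time (a new reading comes with each control period).
- ctrl.grab_frame(name): name is "scene" or "top" or "wrist"; returns a dict with "color" (420x560x3 uint8, red, green, blue), "depth" (420x560 float32, mm along the optical axis (not along the pixel's ray), 0 where there is no reading), "fov_y" (degrees; the focal length in pixels is half the picture's height over the tangent of half this angle, whatever the lens; pixels are square), "cx", "cy" (the principal point, pixels), "position" and "attitude" of the camera in the world. Camera axes: x right, y down, z forward; pixel columns grow to the right and rows downward; lengths in mm; the calibration is good to about 2 mm. The wrist camera is an equidistant fisheye: a pixel r from the principal point sees the ray r / f radians off the axis. A picture is of the moment at which its call begins.
- ctrl.finish_job(): hands the job in, once; it reports no verdict.
The state is a dict: "time_s": time; "joint_pos": joint angles; "qvel": joint speeds; "joint_efforts": joint torques, N m; "position": TCP position; "tool_rot": TCP orientation; "ft_force": force on the tool from outside, world axes, zero at the start; "ft_torque": the same for the moment, N m; "width": finger opening in mm.
Only numpy, scipy, OpenCV 4.12 (cv2) and the standard library are available. Lean on these libraries where they do the work, as an engineer would, in place of code of your own. Each camera call takes 0.05 s, during which the arm holds its last target.

## Working session

There is one attempt and no reset: what is moved stays moved. The work goes in short steps, Python scripts to look and compute and a shell command to move; the robot and the scene stay as the last step left them, time stands still between calls to the robot, and variables do not carry over. Pictures are saved under pics/ and viewed, and the job is handed in when it is done.

```bash
mkdir -p pics; ls; cat > h.py <<'E'
import numpy as np,cv2
from rig import ctrl
def grab(n,tag):
    f=ctrl.grab_frame(n); np.save(f'pics/{tag}.npy',f,allow_pickle=True)
    cv2.imwrite(f'pics/{tag}.png',cv2.cvtColor(f['color'],cv2.COLOR_RGB2BGR)); return f
def load(tag): return np.load(f'pics/{tag}.npy',allow_pickle=True).item()
E
python3 - <<'E'
from h import *
s=ctrl.state();print(s)
for n in('scene','top','wrist'):
    f=grab(n,n+'0');print(n,f['fov_y'],f['cx'],f['cy'],f['position'],f['attitude'])
E
```

```text
pics
{'time_s': 0.0, 'joint_pos': array([ 1.13754555e+00,  1.31180164e-01,  1.48925327e+00, -2.38100814e-07,
        1.52303119e+00, -8.53601146e-02]), 'qvel': array([-4.06394296e-05,  1.41313940e-03, -5.15008041e-04,  1.58633861e-03,
        6.46635705e-04,  8.52278307e-04]), 'joint_efforts': array([ 3.70300859e-04, -5.59845471e+01, -4.91761851e+01,  7.68914027e-02,
        3.52701510e-02, -1.63186501e-04]), 'position': array([204.27031677, 563.56270571, 225.59039487]), 'tool_rot': array([ 2.57161206e+00,  1.80291502e+00, -2.54190857e-03]), 'ft_force': array([-0.90408353,  0.4985822 ,  0.34881177]), 'ft_torque': array([ 0.05055666,  0.0167129 , -0.06921075]), 'width': 93.05182795330985}
scene 44.25636299126169 286.29144402111285 215.21556074244268 [1230.76556368 -629.25764899  993.77107225] [-2.16655018 -0.93972996  0.38946184]
top 54.46903944882829 284.56181199072097 202.41566708360443 [ 401.66939589   -6.33280115 1140.61054734] [-2.13448207  2.16452474 -0.15256049]
wrist 65.70646984690485 285.125557588558 211.95108409401215 [134.28765737 589.09914477 383.84757267] [2.38207541 1.67054561 0.22470761]
```

View pics/scene0.png

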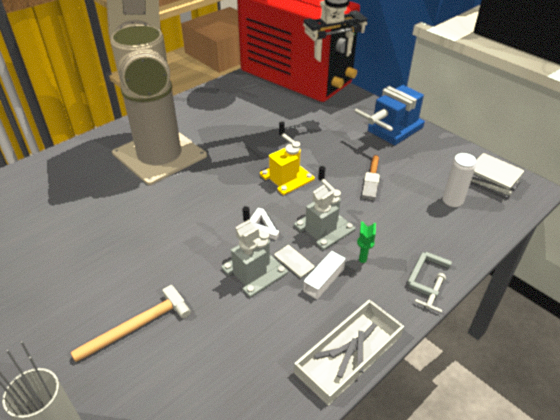

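View pics/top0.png

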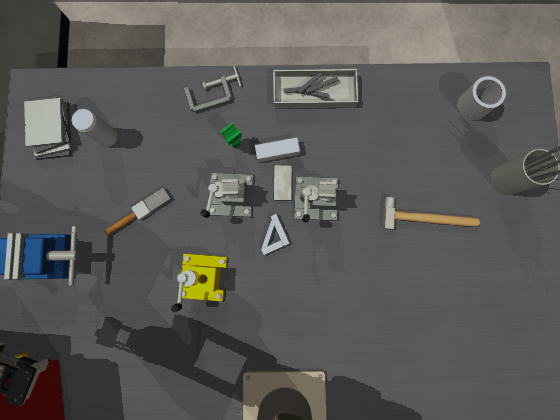

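View pics/wrist0.png

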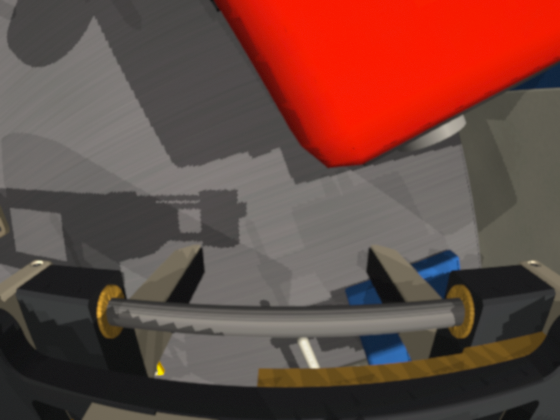

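The top view shows two grey jacks near (230,195) and (317,199), a yellow decoy at (203,278) and a green rod at (231,134). Next I'll crop in on the jacks.

```bash
python3 - <<'E'
from h import *
a=load('scene0')['color'][165:305,205:385];b=load('top0')['color'][155:265,180:360]
for n,i in(('ca',a),('cb',b)):
    i=cv2.resize(i,None,fx=4.2,fy=4.2,interpolation=cv2.INTER_CUBIC);cv2.imwrite(f'pics/{n}.png',i[:,:,::-1])
E
```

```text
(no output)
```

View pics/ca.png

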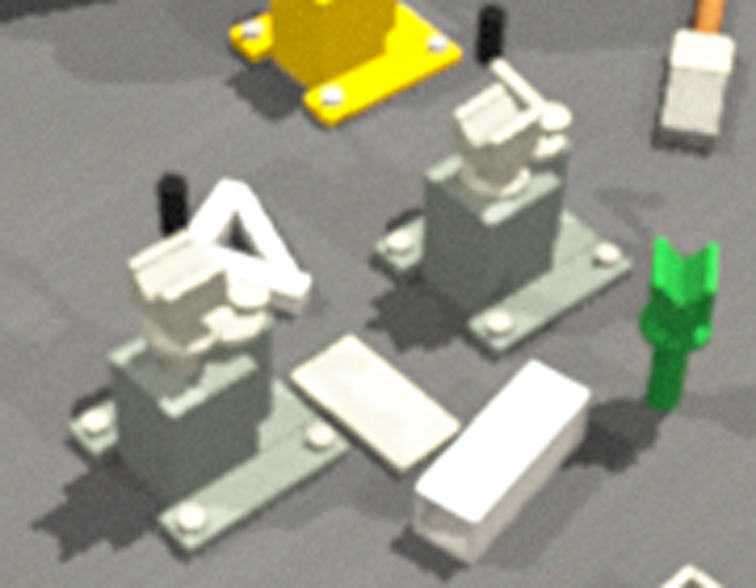

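View pics/cb.png

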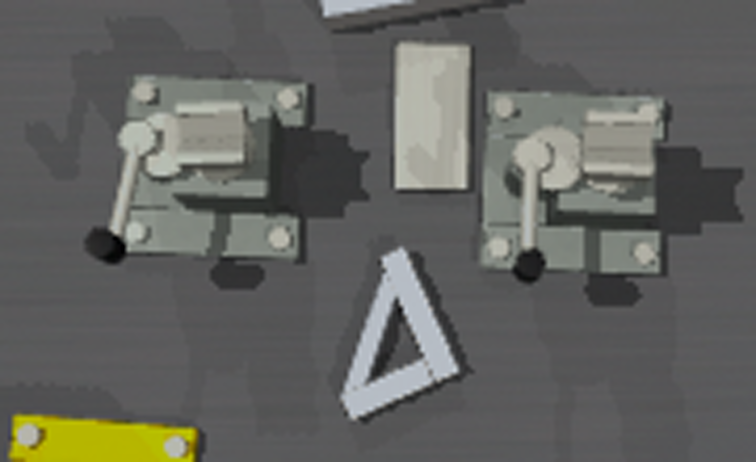

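```bash
cat >> h.py <<'E'
from scipy.spatial.transform import Rotation as R
def cloud(f):
    fl=210/np.tan(np.radians(f['fov_y']/2)); v,u=np.mgrid[:420,:560]; z=f['depth']
    p=np.stack([(u-f['cx'])/fl*z,(v-f['cy'])/fl*z,z],-1)
    return p@R.from_rotvec(f['attitude']).as_matrix().T+np.array(f['position'])
def proj(f,P):
    fl=210/np.tan(np.radians(f['fov_y']/2)); c=(np.array(P)-f['position'])@R.from_rotvec(f['attitude']).as_matrix()
    return np.array([f['cx']+fl*c[...,0]/c[...,2],f['cy']+fl*c[...,1]/c[...,2]]).T
E
python3 - <<'E'
from h import *
for t in('top0','scene0'):
    f=load(t);P=cloud(f)
    ok=(f['depth']>0)&(P[...,0]>330)&(P[...,0]<640)&(P[...,1]>-150)&(P[...,1]<330)&(P[...,2]>15)
    c=f['color'].astype(int)
    m=ok.astype(np.uint8); n,l,s,ce=cv2.connectedComponentsWithStats(m)
    for i in range(1,n):
        if s[i,4]<60: continue
        q=P[l==i]; print(t,ce[i].round(),s[i,4],'min',q.min(0).round(),'max',q.max(0).round())
        for lo in(70,100,115,120,130,140,150):
            k=q[(q[:,2]>lo)&(q[:,2]<lo+10)]
            if len(k)>5: print('   z',lo,len(k),k.mean(0).round(1),k[:,:2].min(0).round(),k[:,:2].max(0).round())
f=load('top0');print('bench z',np.median(cloud(f)[250:270,250:270,2]))
E
```

```text
top0 [226. 194.] 974 min [511.  96.  15.] max [632. 199. 151.]
   z 70 17 [569.1 108.3  74. ] [554.  98.] [595. 133.]
   z 100 151 [577.1 167.4 105.1] [515. 112.] [604. 191.]
   z 115 25 [566.1 138.4 121.3] [511. 108.] [601. 191.]
   z 120 83 [580.  127.6 126.8] [511. 108.] [601. 191.]
   z 130 145 [584.9 130.4 135.1] [512. 109.] [604. 187.]
   z 140 80 [546.1 160.4 143.8] [511. 109.] [603. 199.]
top0 [318. 197.] 914 min [ 496. -148.   15.] max [621. -50. 167.]
   z 70 16 [ 547.2 -101.7   75.3] [ 540. -139.] [569. -53.]
   z 100 166 [567.9 -75.6 104.7] [519. -93.] [593. -57.]
   z 115 32 [ 556.  -104.7  117.5] [ 503. -125.] [579. -52.]
   z 130 14 [550.5 -90.8 136.2] [ 496. -130.] [589. -54.]
   z 140 68 [530.7 -80.5 146.3] [ 497. -132.] [574. -53.]
   z 150 137 [ 570.5 -111.9  155. ] [ 500. -133.] [589. -58.]
top0 [274. 236.] 462 min [419. -17.  15.] max [528.  57.  26.]
top0 [199. 278.] 836 min [330. 170.  15.] max [391. 272. 115.]
   z 70 25 [357.9 190.4  75. ] [330. 170.] [389. 223.]
   z 100 176 [359.4 236.8 104.3] [331. 218.] [380. 261.]
scene0 [286. 164.] 969 min [330. 155.  1
[... 362 characters left out ...]
. 192.]
   z 120 110 [576.7 131.4 125.9] [517. 104.] [602. 193.]
   z 130 145 [575.2 131.2 135.3] [516. 103.] [602. 194.]
   z 140 59 [545.3 164.2 143.7] [510. 106.] [603. 199.]
scene0 [252. 246.] 2182 min [ 414. -148.   15.] max [603.  54. 168.]
   z 70 127 [ 586.4 -115.2   75.3] [ 536. -148.] [602. -60.]
   z 100 103 [575.7 -78.3 104.8] [ 503. -131.] [592. -54.]
   z 115 117 [ 566.1 -109.5  117.9] [ 498. -136.] [592. -58.]
   z 120 30 [525.9 -80.3 124.1] [ 501. -136.] [583. -58.]
   z 130 62 [ 558.1 -105.7  136. ] [ 501. -135.] [591. -57.]
   z 140 128 [ 552.5 -101.2  145.6] [ 495. -136.] [591. -54.]
   z 150 145 [ 570.9 -115.9  155. ] [ 552. -136.] [590. -93.]
bench z -0.04704062291102673
```

```bash
python3 - <<'E'
from h import *
for name,x0,y0 in(('low',583,130),('ref',571,-112)):
  allp=[];hd=[];kn=[];pl=[]
  for t in('top0','scene0'):
    f=load(t);P=cloud(f);c=f['color'].astype(int);d=np.hypot(P[...,0]-x0,P[...,1]-y0)
    m=(f['depth']>0)&(P[...,2]>9)&(P[...,2]<15)&(np.abs(P[...,0]-x0)<75)&(np.abs(P[...,1]-y0)<85)
    mm=m.astype(np.uint8);n,l,s,ce=cv2.connectedComponentsWithStats(mm)
    q=P[m];
    r=cv2.minAreaRect(q[:,:2].astype(np.float32));print(name,t,'plate',np.round(r[0],1),np.round(r[1],1),round(r[2],1),np.median(q[:,2]).round(1))
    H=(141 if name=='low' else 168)
    mh=(f['depth']>0)&(np.abs(P[...,2]-(H-4))<6)&(d<34)&(c.sum(-1)>150); q=P[mh]
    r=cv2.minAreaRect(q[:,:2].astype(np.float32));print('  head',len(q),np.round(r[0],1),np.round(r[1],1),round(r[2],1),'ztop',np.percentile(q[:,2],[90,97,100]).round(1))
    mk=(f['depth']>0)&(P[...,2]>116)&(d<110)&(d>45)&(c.max(-1)<45); q=P[mk]
    r=cv2.minAreaRect(q[:,:2].astype(np.float32));kt=q[q[:,2]>143];print('  knob',len(q),np.round(r[0],1),np.round(r[1],1),q[:,2].max().round(1),kt.mean(0).round(1),len(kt))
    # pivot disc: z 100-112 , beyond +y
E
```

```text
low top0 plate [586.3 143. ] [119.6 120.1] 86.6 11.9
  head 164 [585.3 128.1] [37.1 38.8] 0.8 ztop [140.8 141.7 142.5]
  knob 45 [519.9 188.3] [15.6 13.1] 149.8 [519.7 189.  146.8] 29
low scene0 plate [584.  141.1] [121.4 122.9] 86.6 12.0
  head 138 [582.7 125.6] [42.6 41.6] 87.4 ztop [140.5 141.3 142.9]
  knob 48 [518.7 184.7] [13.8 14.1] 149.1 [519.7 185.  145.9] 12
ref top0 plate [576.9 -91.2] [133.1 128. ] 86.5 11.8
  head 134 [ 571.1 -112.6] [39.7 35.4] 88.4 ztop [165.5 166.2 167.1]
  knob 41 [503.3 -60.4] [15.5 15.6] 151.4 [504.  -60.6 146.8] 35
ref scene0 plate [574.4 -91.3] [141.8 123.6] 83.9 12.0
  head 142 [ 571.1 -114.9] [41.8 40.1] 87.2 ztop [165.1 166.  167.9]
  knob 46 [507.9 -66.7] [10.6  6.8] 147.8 [507.  -67.2 146. ] 7
```

Candidates, in top-view pixels:
- **Grey jack at (230,195):** head top is about 140 mm, so this is the lowered one and the one I want.
- **Grey jack at (317,199):** head top is about 166 mm, so this is the reference.
- **Yellow jack at (203,278):** decoy.
- **Green rod at (231,134):** decoy.

The crops confirm the choice. The lever knob is the black one at (206,213).

```bash
cat >> h.py <<'E'
def go(p,yaw,tilt=None):
    """tool-frame shift (mm) and turn (deg) to a downward pose with jaw (tool x) at world yaw (rad, mod pi)"""
    s=ctrl.state();Rc=R.from_rotvec(s['tool_rot']);M=Rc.as_matrix()
    best=None
    for k in(0,np.pi):
        x=np.array([np.cos(yaw+k),np.sin(yaw+k),0]);z=np.array([0,0,-1.]);T=np.stack([x,np.cross(z,x),z],1)
        rv=np.degrees((Rc.inv()*R.from_matrix(T)).as_rotvec())
        if best is None or abs(rv[2])<abs(best[2]):best=rv
    print('pos',s['position'].round(1),'jaw yaw',np.arctan2(M[1,0],M[0,0]).round(3),'q6',s['joint_pos'][5].round(2),'t',round(s['time_s'],2),'w',round(s['width'],1),'F',s['ft_force'].round(1))
    print('shift tool mm',(M.T@(np.array(p)-s['position'])).round(1),'turn deg',best.round(2))
E
python3 - <<'E'
from h import *
go((519.5,187,226),np.pi/2-0.17)
E
```

```text
pos [204.3 563.7 225.8] jaw yaw 1.223 q6 -0.09 t 0.15 w 93.3 F [-0.   0.2  1.2]
shift tool mm [-2.467e+02  4.247e+02  2.000e-01] turn deg [-1.000e-02  8.000e-02 -1.019e+01]
```

```bash
python3 -m pendant '[[-0.0247,0.0425,0,0,0,0,0.093],[-0.0247,0.0425,0,0,0,0,0.093],[-0.0247,0.0425,0,0,0,0,0.093],[-0.0247,0.0425,0,0,0,0,0.093],[-0.0247,0.0425,0,0,0,0,0.093],[-0.0247,0.0425,0,0,0,0,0.093],[-0.0247,0.0425,0,0,0,0,0.093],[-0.0247,0.0425,0,0,0,0,0.093],[-0.0247,0.0425,0,0,0,0,0.04],[0,0,0,0,0,-5,0.04]]'
python3 - <<'E'
from h import *
go((519.5,187,226),np.pi/2-0.17)
f=grab('wrist','w1');grab('top','top1')
E
```

```text
time_s: 1.15
position: [491.2, 219.8, 226.2]
tool_rot: [2.495, 1.906, -0.001]
ft_force: [-0.3, 0.9, 1.0]
width: 81.4
pos [491.2 219.8 226.2] jaw yaw 1.305 q6 -0.98 t 1.15 w 81.4 F [-0.3  0.9  1. ]
shift tool mm [-24.2  35.9   0.3] turn deg [ 0.06  0.1  -5.5 ]
```

View pics/w1.png

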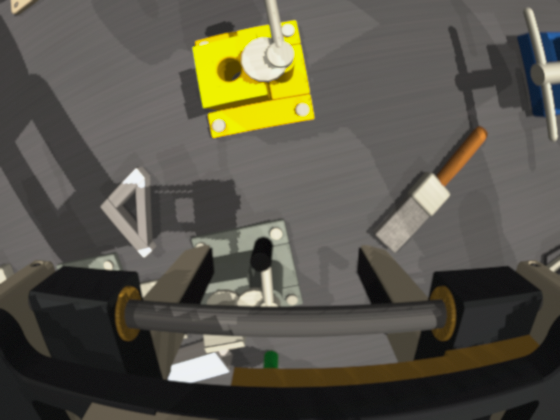

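View pics/top1.png

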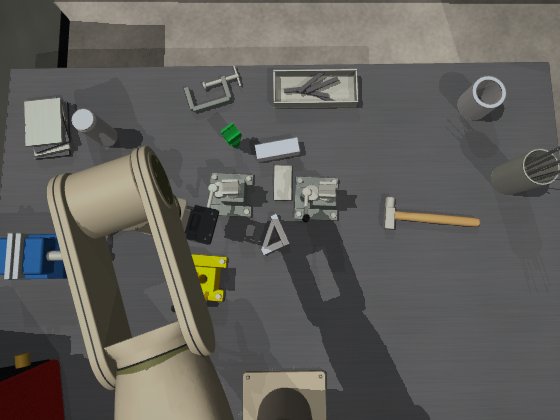

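The wrist view shows the knob at about (262,250) between the fingers and the magnet square off to the left. I'll cross-check the knob position with the wrist camera's depth.

```bash
cat >> h.py <<'E'
def wcloud(f):
    fl=210/np.tan(np.radians(f['fov_y']/2)); v,u=np.mgrid[:420,:560]; z=f['depth']
    a=u-f['cx'];b=v-f['cy'];r=np.hypot(a,b)+1e-9;th=r/fl;k=np.tan(th)/r
    p=np.stack([a*k*z,b*k*z,z],-1)
    return p@R.from_rotvec(f['attitude']).as_matrix().T+np.array(f['position'])
E
python3 - <<'E'
from h import *
f=load('w1');P=wcloud(f);c=f['color'].astype(int)
m=(f['depth']>0)&(np.hypot(P[...,0]-519,P[...,1]-187)<25)&(P[...,2]>114)&(P[...,2]<155)&(c.max(-1)<70)
q=P[m];print(len(q),q.min(0).round(1),q.max(0).round(1));t=q[q[:,2]>142];print(len(t),t.mean(0).round(1),cv2.minAreaRect(t[:,:2].astype(np.float32)))
v,u=np.nonzero(m);print(u.min(),u.max(),v.min(),v.max())
go((519.5,187,226),np.pi/2-0.17)
E
```

```text
592 [508.7 182.1 114.3] [526.3 199.9 148.6]
367 [516.9 191.4 146.7] ((517.1292114257812, 190.85951232910156), (16.40669059753418, 17.808094024658203), 16.18585777282715)
249 272 238 272
pos [488.8 223.3 226.2] jaw yaw 1.309 q6 -0.98 t 1.25 w 73.4 F [-0.2  0.3 -0.4]
shift tool mm [-27.1  39.    0.1] turn deg [-0.05  0.02 -5.27]
```

```bash
python3 -m pendant '[[-0.0125,0.0185,0,0,0,0,0.04],[-0.0125,0.0185,0,0,0,0,0.04],[0,0,0,0,0,-5.3,0.04],[0,0,0,0,0,0,0.04],[0,0,0,0,0,0,0.04]]'
python3 - <<'E'
from h import *
go((518,189.5,124),np.pi/2-0.17)
f=grab('wrist','w2')
E
```

```text
time_s: 1.75
position: [517.0, 191.9, 226.4]
tool_rot: [-2.402, -2.024, 0.0]
ft_force: [-0.4, -0.1, 0.7]
width: 40.4
pos [517.  191.9 226.4] jaw yaw 1.4 q6 -1.14 t 1.75 w 40.4 F [-0.4 -0.1  0.7]
shift tool mm [ -2.2   1.5 102.4] turn deg [-0.03 -0.   -0.02]
```

View pics/w2.png

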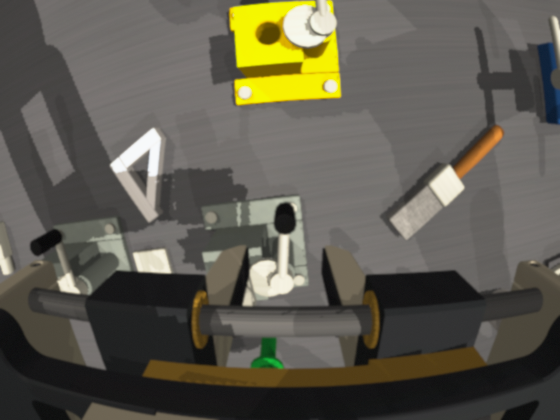

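The knob at (285,217) sits centred between the two fingers. I'm descending with the jaws caged around it.

```bash
python3 -m pendant '[[-0.001,0.001,0.04,0,0,0,0.04],[0,0,0.04,0,0,0,0.04],[0,0,0.022,0,0,0,0.04],[0,0,0,0,0,0,0.04],[0,0,0,0,0,0,0.04]]'
python3 - <<'E'
from h import *
go((518,189.5,124),np.pi/2-0.17)
f=grab('wrist','w3')
E
```

```text
time_s: 2.3
position: [518.2, 190.4, 125.2]
tool_rot: [-2.4, -2.027, 0.0]
ft_force: [0.7, -0.1, 0.9]
width: 40.5
pos [518.2 190.4 125.2] jaw yaw 1.402 q6 -1.14 t 2.3 w 40.5 F [ 0.7 -0.1  0.9]
shift tool mm [-0.9 -0.1  1.2] turn deg [-0.01  0.    0.09]
```

View pics/w3.png

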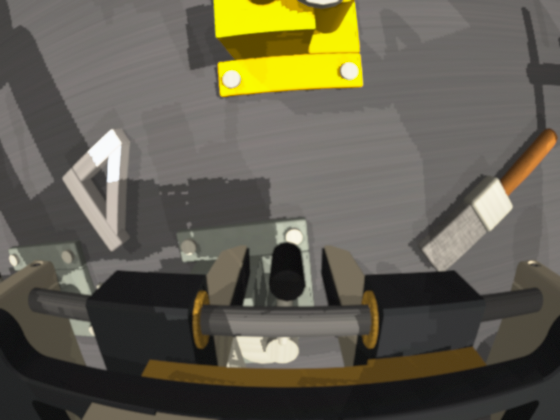

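```bash
python3 -m pendant '[[0,0,0,0,0,0,0.022],[0,0,0,0,0,0,0.022],[0,0,0,0,0,0,0.022],[0,0,0,0,0,0,0.022]]' 20
python3 -m pendant '[[0.0061,0.0003,0,0,0,5,0.022],[0.0061,0.0003,0,0,0,5,0.022],[0.0061,0.0003,0,0,0,5,0.022],[0.0061,0.0003,0,0,0,5,0.022],[0.0061,0.0003,0,0,0,5,0.022],[0.0061,0.0003,0,0,0,5,0.022],[0,0,0,0,0,0,0.022]]'
python3 - <<'E'
from h import *
go((518,189.5,124),np.pi/2-0.17)
f=grab('wrist','w4')
E
```

```text
time_s: 2.75
position: [518.8, 189.9, 125.2]
tool_rot: [2.4, 2.027, 0.001]
ft_force: [0.2, 0.2, 0.3]
width: 22.3
time_s: 3.45
position: [534.0, 223.0, 124.7]
tool_rot: [2.844, 1.335, 0.0]
ft_force: [0.0, 0.8, -0.5]
width: 21.9
pos [534.  223.  124.7] jaw yaw 0.878 q6 -0.57 t 3.45 w 21.9 F [ 0.   0.8 -0.5]
shift tool mm [-36.    9.1   0.7] turn deg [ 1.000e-02 -0.000e+00 -2.996e+01]
```

View pics/w4.png

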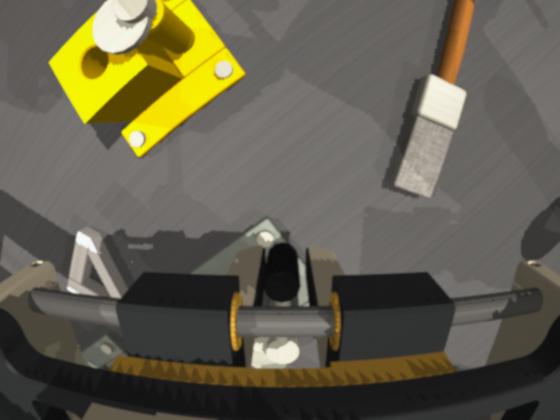

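```bash
python3 -m pendant '[[0.0061,0.0003,0,0,0,5,0.022],[0.0061,0.0003,0,0,0,5,0.022],[0.0061,0.0003,0,0,0,5,0.022],[0.0061,0.0003,0,0,0,5,0.022],[0.0061,0.0003,0,0,0,5,0.022],[0.0061,0.0003,0,0,0,5,0.022],[0.0061,0.0003,0,0,0,5,0.022],[0.0061,0.0003,0,0,0,5,0.022],[0.0061,0.0003,0,0,0,5,0.022],[0,0,0,0,0,0,0.022]]'
python3 - <<'E'
from h import *
go((584,127,230),0.0)
f=grab('wrist','w5')
E
```

```text
time_s: 4.5
position: [581.4, 247.3, 124.5]
tool_rot: [-3.138, -0.148, 0.001]
ft_force: [-0.1, 0.4, 0.7]
width: 22.1
pos [581.4 247.3 124.5] jaw yaw 0.094 q6 0.23 t 4.5 w 22.1 F [-0.1  0.4  0.7]
shift tool mm [  -8.7  120.  -105.5] turn deg [-0.    0.02  5.41]
```

View pics/w5.png

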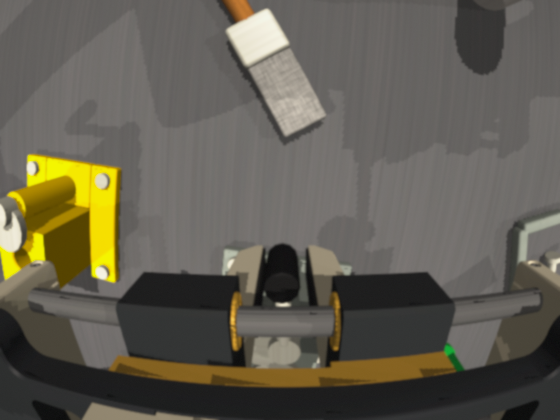

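```bash
python3 -m pendant '[[0.004,0.0002,0,0,0,3,0.022],[0,0,0,0,0,0,0.022],[-0.002,0,0,0,0,0,0.036],[0,0,0,0,0,0,0.036],[0,0,0,0,0,0,0.036],[0,0,-0.035,0,0,0,0.036],[0,0,-0.035,0,0,0,0.036],[0,0,-0.036,0,0,0,0.07],[0,0,0,0,0,5.5,0.07],[0,0,0,0,0,0,0.07]]'
python3 - <<'E'
from h import *
go((584,127,230),-0.06)
E
```

```text
time_s: 5.55
position: [584.1, 247.9, 232.6]
tool_rot: [-3.139, 0.087, -0.005]
ft_force: [-0.4, -0.2, -0.1]
width: 55.2
pos [584.1 247.9 232.6] jaw yaw -0.055 q6 0.38 t 5.55 w 55.2 F [-0.4 -0.2 -0.1]
shift tool mm [  6.6 120.7   2.5] turn deg [-0.07 -0.18  0.26]
```

```bash
python3 -m pendant '[[0.0016,0.03,0,0,0,0,0.08],[0.0016,0.03,0,0,0,0,0.08],[0.0016,0.03,0,0,0,0,0.08],[0.0016,0.03,0,0,0,0,0.08],[0,0,0,0,0,0,0.08],[0,0,0,0,0,0,0.08]]'
python3 - <<'E'
from h import *
f=grab('wrist','w6');grab('top','top2');grab('scene','sc2')
go((584,127,130),-0.06)
E
```

```text
time_s: 6.15
position: [582.5, 127.0, 229.4]
tool_rot: [-3.14, 0.085, 0.003]
ft_force: [-0.0, 0.5, -0.1]
width: 79.9
pos [582.7 128.4 230. ] jaw yaw -0.053 q6 0.18 t 6.3 w 79.9 F [-0.1 -0.7  0.4]
shift tool mm [  1.4   1.4 100. ] turn deg [-0.01  0.06  0.42]
```

View pics/w6.png

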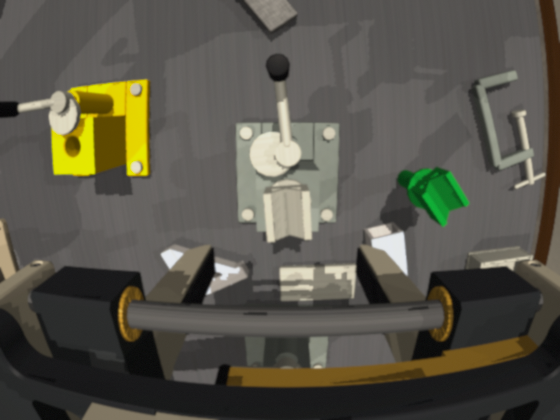

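View pics/sc2.png

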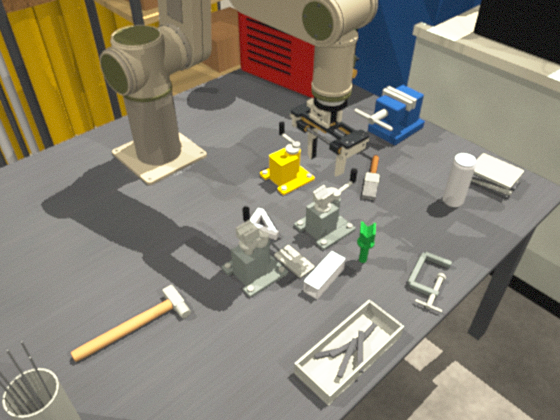

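The lever is now open, with the knob at (278,67), and the head at (288,212) is unobstructed. Next I'll measure the head position, its yaw and the lever.

```bash
python3 - <<'E'
from h import *
f=load('w6');P=wcloud(f);c=f['color'].astype(int)
d=np.hypot(P[...,0]-583,P[...,1]-127)
def rect(m,s,z0):
    q=P[m];r=cv2.minAreaRect(q[:,:2].astype(np.float32));print(s,len(q),q.mean(0).round(1),np.round(r[0],1),np.round(r[1],1),round(r[2],2))
ok=f['depth']>0
rect(ok&(d<34)&(P[...,2]>130)&(P[...,2]<146),'head',0)
rect(ok&(d<34)&(P[...,2]>138)&(P[...,2]<146),'headtop',0)
rect(ok&(np.hypot(P[...,0]-590,P[...,1]-245)<25)&(P[...,2]>142)&(P[...,2]<155),'knobtop',0)
m=ok&(d<110)&(P[...,2]>9)&(P[...,2]<14);rect(m,'plate',0)
m=ok&(d<60)&(P[...,2]>84)&(P[...,2]<89);rect(m,'boss',0)
t=load('top2');Pt=cloud(t)
for nm,Q,ff in(('w',P,f),('t',Pt,t),('t0',cloud(load('top0')),load('top0')),('s',cloud(load('sc2')),load('sc2')),('s0',cloud(load('scene0')),load('scene0'))):
    for x,y,h in((584,127,140),(571,-113,166)):
        m=(ff['depth']>0)&(np.abs(Q[...,0]-x)<19)&(np.abs(Q[...,1]-y)<17)&(abs(Q[...,2]-h)<8)
        z=Q[...,2][m]
        if len(z)<10: continue
        hi=z[z>h-2.5]
        print(nm,y,len(z),'top med',np.median(hi).round(2),len(hi),'min',z.min().round(1))
E
```

```text
head 1664 [584.2 129.3 136.6] [584.4 128.5] [36.1 40.4] 0.7
headtop 747 [584.2 128.9 140. ] [584.4 128.4] [36.1 40.2] 0.63
knobtop 439 [582.7 245.4 146.8] [582.6 245.7] [16.9 17.3] 23.99
plate 4399 [589.4 152.8  12. ] [582.9 110.2] [186.3 120.5] 86.68
boss 1473 [585.5 136.4  87.2] [584.8 141.8] [86.2 59.7] 87.29
w 127 1171 top med 140.04 655 min 132.0
t -113 103 top med 164.34 44 min 158.1
t0 127 120 top med 140.0 63 min 132.1
t0 -113 110 top med 164.72 38 min 158.1
s 127 91 top med 140.75 49 min 132.5
s -113 115 top med 164.69 43 min 158.1
s0 127 97 top med 139.23 50 min 132.0
s0 -113 109 top med 164.75 39 min 158.1
```

```bash
python3 - <<'E'
from h import *
go((584.4,128.4,116),0.011)
E
python3 -m pendant '[[0.0017,0,0,0,0,-3.7,0.08],[0,0,0.04,0,0,0,0.07],[0,0,0.04,0,0,0,0.07],[0,0,0.034,0,0,0,0.07],[0,0,0,0,0,0,0.07],[0,0,0,0,0,0,0.07]]'
python3 - <<'E'
from h import *
go((584.4,128.4,116),0.011)
f=grab('wrist','w7')
E
```

```text
pos [582.7 128.4 230. ] jaw yaw -0.053 q6 0.18 t 6.3 w 79.9 F [-0.1 -0.7  0.4]
shift tool mm [  1.8  -0.  114. ] turn deg [-0.01  0.06 -3.65]
time_s: 6.9
position: [584.3, 128.1, 116.6]
tool_rot: [3.141, 0.018, -0.003]
ft_force: [0.6, -0.1, 1.4]
width: 70.0
pos [584.3 128.1 116.6] jaw yaw 0.011 q6 0.12 t 6.9 w 70.0 F [ 0.6 -0.1  1.4]
shift tool mm [ 0.1 -0.3  0.6] turn deg [0.01 0.09 0.02]
```

View pics/w7.png

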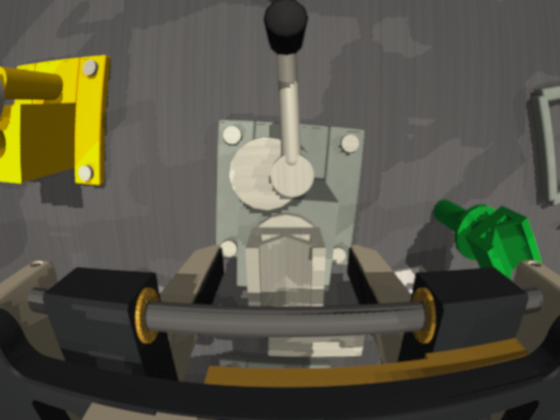

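The head at (285,265) is centred between the fingers, and the cam disc is clear of the flange. Closing on the head.

```bash
python3 -m pendant '[[0,0,0,0,0,0,0.0],[0,0,0,0,0,0,0.0],[0,0,0,0,0,0,0.0],[0,0,0,0,0,0,0.0],[0,0,0,0,0,0,0.0],[0,0,0,0,0,0,0.0],[0,0,0,0,0,0,0.0]]' 35
python3 -m pendant '[[0,0,-0.002,0,0,0,0],[0,0,-0.003,0,0,0,0],[0,0,-0.003,0,0,0,0],[0,0,-0.002,0,0,0,0],[0,0,0,0,0,0,0],[0,0,0,0,0,0,0],[0,0,0,0,0,0,0]]'
python3 - <<'E'
from h import *
go((584.4,128.4,116.6),0.011);grab('scene','sc3')
E
```

```text
time_s: 7.65
position: [584.8, 127.4, 117.1]
tool_rot: [-3.142, -0.016, -0.0]
ft_force: [-2.4, -0.5, 4.9]
width: 35.9
time_s: 8.35
position: [584.6, 127.3, 126.5]
tool_rot: [3.142, 0.016, -0.0]
ft_force: [-0.0, 0.3, -5.3]
width: 35.5
pos [584.6 127.3 126.5] jaw yaw 0.01 q6 0.12 t 8.35 w 35.5 F [-0.   0.3 -5.3]
shift tool mm [-0.2 -1.1  9.9] turn deg [ 0.    0.02 -0.06]
```

View pics/sc3.png

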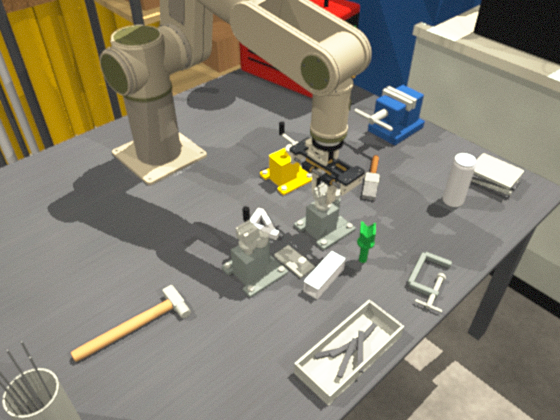

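The rod came up 10 mm, and the wrist carries about 5 N, which matches the rod's weight. Lifting the rest of the way.

```bash
python3 -m pendant '[[0,0,-0.003,0,0,0,0],[0,0,-0.004,0,0,0,0],[0,0,-0.004,0,0,0,0],[0,0,-0.003,0,0,0,0],[0,0,-0.0015,0,0,0,0],[0,0,0,0,0,0,0],[0,0,0,0,0,0,0],[0,0,0,0,0,0,0]]'
python3 - <<'E'
from h import *
go((584.4,128.4,116.6),0.011);grab('scene','sc4');grab('top','top4');grab('wrist','w8')
for nm,ff,Q in(('sc',load('sc4'),cloud(load('sc4'))),('top',load('top4'),cloud(load('top4'))),('w',load('w8'),wcloud(load('w8')))):
    for x,y in((584.5,128),(571,-113)):
        m=(ff['depth']>0)&(np.abs(Q[...,0]-x)<18)&(np.abs(Q[...,1]-y)<17)&(abs(Q[...,2]-163)<7)
        z=Q[...,2][m]
        if len(z)>5: print(nm,y,len(z),np.histogram(z,np.arange(155.5,171,1))[0],np.percentile(z,[3,50,97]).round(1))
i=cv2.resize(load('sc4')['color'][160:300,210:380],None,fx=4,fy=4,interpolation=cv2.INTER_CUBIC);cv2.imwrite('pics/c4.png',i[:,:,::-1])
E
```

```text
time_s: 9.2
position: [584.7, 127.3, 141.9]
tool_rot: [3.141, 0.016, -0.0]
ft_force: [-0.1, 0.1, -5.7]
width: 35.8
pos [584.7 127.3 141.9] jaw yaw 0.01 q6 0.12 t 9.2 w 35.8 F [-0.1  0.1 -5.7]
shift tool mm [-0.3 -1.1 25.3] turn deg [ 0.    0.01 -0.06]
sc 128 67 [ 2  5  5  5  7  7  8  5  6 11  3  1  1  1  0] [156.7 161.7 167.5]
sc -113 131 [ 2 12 16 11 13 15 13 17 12  8 10  2  0  0  0] [156.6 161.1 165.9]
top -113 130 [ 6 12 10  7  8 17 14 17 17 12  6  3  1  0  0] [156.4 162.  166.5]
w 128 3019 [116 237 276 253 252 234 180  60 265 817 281  17   9  15   7] [156.4 162.2 166.1]
```

View pics/c4.png

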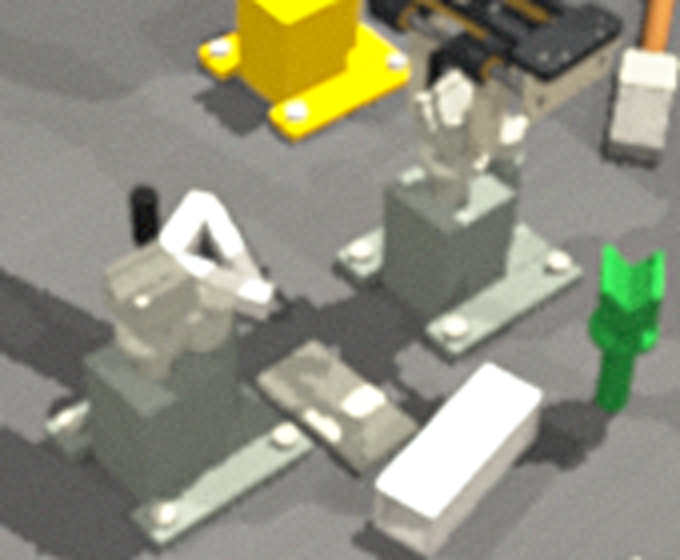

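View pics/w8.png

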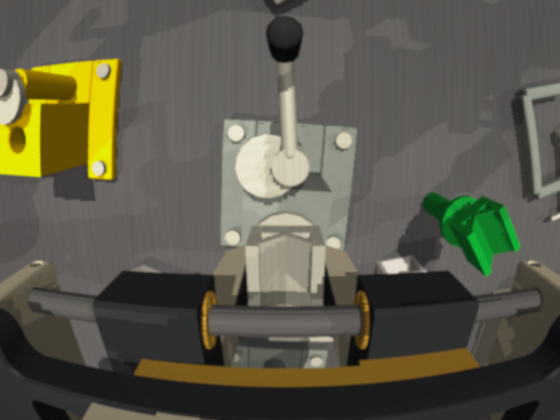

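```bash
python3 -m pendant '[[0,0,0,0,0,0,0],[0,0,0,0,0,0,0],[0,0,0,0,0,0,0]]'
python3 - <<'E'
from h import *
f=load('w8');P=wcloud(f);ok=f['depth']>0
m=ok&(np.hypot(P[...,0]-583,P[...,1]-245)<25)&(P[...,2]>142)&(P[...,2]<155);print('knob',P[m].mean(0).round(1))
m=ok&(np.abs(P[...,0]-584.5)<18)&(np.abs(P[...,1]-128)<26)&(P[...,2]>163)&(P[...,2]<168);q=P[m];A=np.c_[q[:,:2]-q[:,:2].mean(0),np.ones(len(q))];print('head top plane tilt',np.linalg.lstsq(A,q[:,2],rcond=None)[0].round(3),cv2.minAreaRect(q[:,:2].astype(np.float32)))
print(ctrl.state()['ft_force'],ctrl.state()['ft_torque'],ctrl.state()['width']);print(ctrl.finish_job())
E
```

```text
time_s: 9.65
position: [584.8, 127.4, 142.1]
tool_rot: [3.142, 0.016, -0.0]
ft_force: [0.6, 0.8, -4.6]
width: 35.8
knob [582.8 245.2 146.7]
head top plane tilt [-3.00000e-03 -5.00000e-03  1.64982e+02] ((584.503173828125, 132.680419921875), (35.987796783447266, 32.28689956665039), 0.009770709089934826)
[ 0.57926772  0.82668023 -4.64950797] [-0.04731698  0.08012289  0.00035538] 35.758500332899786
the job is handed in; nothing more can be done
None
```

I swung the lowered jack's cam lever open and pulled its rod straight up about 25 mm by the V-head. I then handed the job in at about 9.7 s, still holding the rod at that height.

What the last checks showed:
- **Lever:** it measured about 1.44 rad open when I let go, and the knob had not moved when I looked again after the lift.
- **Height:** the lifted V-head's top is at about 165.0 mm. The other head's top reads about 164.7 to 166 mm, so they agree to within about 1–2 mm, against the 6 mm allowed.
- **Upright and in line:** the head's top is tilted by no more than about 0.005 rad. The tool moved about 1 mm sideways while the fingers closed on the head and stayed within 0.2 mm during the lift. I did not separately measure the head's offset from the bore at the end.
- **Grip and bore:** the wrist carried about 5 N, roughly the rod's weight, with under 1 N sideways. That gives no sign of wedging in the bore or dragging on the cam. The grip was set to 35 N, with the fingers at 35.8 mm on the 36 mm head.
- **Bystanders:** none of the other things looked moved in the last scene and wrist pictures, but I did not measure their positions.

Nothing failed outright. The cameras disagreed by up to about 3 mm on the head's and knob's positions across the bench, so I used the wrist camera's closer view for the V-head grasp and roughly averaged the views for the knob.

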